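# Book in a packed alarm sounder at the weigh-and-log station

## Robot

A 7-joint arm with a two-finger parallel gripper is mounted at the origin on the work surface. World frame = base frame: x ahead of the robot, y to its left, z up, the work surface at z = 0. Lengths are in m, angles in degrees, forces in N, time in s.
With the tool pointing down it reaches from about 0.425 to 0.875 m from the base axis. Payload 4.7 kg.
Tool frame: the origin (TCP) lies on the mounting face of the last link; the fingertips stand 182 mm ahead of it and the grasp point (between the pads) lies 164 mm ahead of it; z points along the fingers, x is the direction in which the jaws open and shut, and the axes are right-handed (so a half turn about z gives the same grasp; the last joint's range is limited). The gripper opens to 87 mm and grips with 3 to 60 N. Pads are 19 mm wide; open, the fingers measure 117 mm over their backs; the gripper's body (75 mm by 190 mm) begins 51 mm behind the grasp point.
Start: joints at [-63.02, 18.392, -4.016, 83.108, 1.295, 78.541, -3.26], TCP at [0.287, 0.583, 0.405] pointing down, gripper open.
Joint ranges: [-163.93, 163.93], [-17.29, 119.83], [-79.2, 71.16], [3.27, 140.29], [-89.18, 269.18], [5.43, 117.66], [-154.24, 154.24]. Speed limits (degrees/s): [147.25, 147.25, 180, 180, 180, 180, 180].

## Interface

Orientations are given as [roll, pitch, yaw] about the fixed x, y, z axes, in that order (R = Rz(yaw) Ry(pitch) Rx(roll)).
In Python, from cell import status, cams, env, outline_of, landmark_of gives the robot as it stands. The module is installed in compiled form; this text tells all that it offers.
- The arm moves only by the tool jog_arm, never from a script. Its argument "rows" is a list of rows, each a list of 7 numbers: the closure, from 0 (fully open) to 1 (shut), then the shift along the tool's x, y, z in m, then the turn, a rotation vector about the tool's x, y, z in degrees. A call has 1 to 12 rows; each row shifts and turns the commanded pose from where the row before left it, along the tool's axes as they then stand; what a row does not reach is not made up. A row lasts 1/12 s, in which the tool goes at most 41.7 mm and 7.16 degrees, less where a joint would pass 70% of its speed; a pose out of reach is approached as far as the arm can. A call with a gripper value outside its range is refused whole. The fingers move at their own pace and stop on an object; "grip_force" is the grip in N (left out, the last holds). Time passes only in rows, so rows that do not move let the fingers close. It gives the time, the measured TCP pose, the force and the opening at its end, in the units of the state.
- status.get_obs(): the state, without advancing time (a new reading comes with each control period).
- cams.read_camera(name): name is "scene" or "top" or "wrist"; returns (picture, depth): 420x560x3 uint8, red, green, blue; 420x560 float32, m along the optical axis (not along the pixel's ray), 0 where there is no reading.
- cams.camera_params(name): a dict with "vfov" (degrees; the focal length in pixels is half the picture's height over the tangent of half this angle, whatever the lens; pixels are square), "cx", "cy" (the principal point, pixels), "eye" and "attitude" of the camera in the world. Camera axes: x right, y up, looking along -z (the intrinsics and any distortion apply to the point x, -y, -z); pixel columns grow to the right and rows downward; lengths in m; the calibration is good to about 2 mm. A picture is of the moment at which its call begins: read the wrist's pose just before it. camera_params takes no time and is no camera call; for the wrist camera it gives the pose at the moment of the call.
- env.sign_off(): hands the job in, once; it reports no verdict.
Trained networks look in the newest picture that a camera, given by its name, has taken for a name from the list of things; names that differ only in an ending like _2 or _b are one class to them, and where a whole thing is asked for, a point or a joint stands for the part that bears it (a point fixed in the world has none). Each returns a list of dicts, best first, with "conf" (0 to 1); they miss things now and then, are a little off and sometimes report something else, mostly with a low value. They report only what shows in the picture. A call takes as long as a camera call. They do not tell look-alikes from the thing itself.
- outline_of(camera, name): "pixels" (420x560 bool, what is visible of it) and "box" ([left, top, right, bottom] in pixels, round what is visible of it).
- landmark_of(camera, name): "position" ([row, column] in pixels: a listed point, or the origin of a listed thing).
The state is a dict: "time_s": time; "qpos": joint angles; "joint_velocities": joint speeds; "effort": joint torques, N m; "tool_pos": TCP position; "tool_rot": TCP orientation; "force": force on the tool from outside, world axes, zero at the start; "wrist_torque": the same for the moment, N m; "grip_width": finger opening in m.
Only numpy, scipy, OpenCV 4.12 (cv2) and the standard library are available. Lean on these libraries where they do the work, as an engineer would, in place of code of your own. Each camera call takes 0.05 s, during which the arm holds its last target. There are 200 camera calls.

## Task

Stand the red alarm sounder upright in the open carton, setting it down rather than dropping it, then push the carton along the rollers (do not lift it) until it is fully home against the yellow end stop of the weighing bay. Then raise the terminal's stiff screen to 110 degrees from closed, in line with the green lines on its white side plates, and finally press the green key on the terminal fully down and let it go. Leave everything else on the table where it is.

Things in the scene. Friction and masses are not known exactly. Their poses are not given: they have to be found in the camera images.
- red_sounder: the red alarm sounder, standing loose on the table: round, base flange 56 mm diameter and 12 mm high (white), then a red body 50 mm diameter from 12 to 50 mm height, then a 38 mm red cap up to 62 mm; 130 to 250 g; origin at the centre of its underside, z up. Grip it by the 50 mm body.
- carton: open-topped cardboard carton standing on the rollers, 135 (x) by 150 (y) by 65 mm high, walls and floor 4 mm, inside 127 by 142 mm; origin at the centre of its underside; its x axis lies along the track, pointing towards the end stop
- track: fixed roller track; origin on the table (z = 0) on its centre line, x along the track, away from the robot, to the end stop. Roller tops at z = 50 mm; 24 mm steel rollers with axes along y, from x = -100 to 200 mm. Side rails 164 mm apart inside, 12 mm thick, x = -115 to 245 mm, top at 65 mm (78.5 mm at the bay's yellow cheeks, x = 90 to 225 mm)
- end_stop (a point): middle of the face of the yellow end stop (105 mm high) at the far end of the track, at roller-top height: x = 225, y = 0, z = 50 mm in the track's frame. The carton is fully home when its far wall touches this face; its origin then lies 67.5 mm before this point, at the same height
- terminal: packing terminal, like a small rugged laptop, fixed; origin at the centre of its underside on the table, x pointing from its front (robot side) to the hinge. Grey deck 150 (x) by 200 (y) by 30 mm high, from x = -70 to 80 mm, with keys. White side plates at the hinge (y = +-108 mm, 84 mm long, up to 104 mm high) carry a green line from the hinge at 110 degrees.
- screen_hinge (a point): middle of the screen's hinge line, on the terminal at x = 70, y = 0, z = 48 mm; its axes are the terminal's; the hinge runs along y
- screen (a joint): opening angle of the screen in rad: 0 = closed flat over the deck (lying from the hinge towards the robot), pi/2 = upright, 1.92 = 110 degrees, end of travel 2.5; stiff, stays where left (4 to 5 N at the tab). Screen: black panel 12 mm thick, 196 mm wide, reaching 140 mm from the hinge line
- screen_tab (a point): middle of the outer part of the orange grip tab at the middle of the screen's free edge, 172 mm from the hinge line; the tab sticks out of the edge from 140 to 185 mm from the hinge, is 14 mm wide (along the hinge, y) and 12 mm thick; axes turn with the screen (x from the tab to the hinge)
- log_key (a joint): travel of the green key in m: 0 = up, 0.005 = fully down; spring, about 5 N
- key_top (a point): centre of the top of the green key (26 by 32 mm), at the front of the terminal's deck in the middle, x = -44 mm in the terminal's frame, 39 mm above the table when up; covered by the screen until it is raised
- white_sounder: a white alarm sounder of the same shape and size (grey base), to be left alone; origin at the centre of its underside
- tape_roll: yellow roll of tape lying flat, 90 mm diameter, 45 mm high, to be left alone; origin at its underside
- stapler: blue stapler, 36 by 130 by 44 mm, long side along its y, to be left alone; origin at its underside
- glue_bottle: white glue bottle, 52 mm diameter, 130 mm high, to be left alone; origin at its underside
- mug: blue mug, 80 mm diameter, 90 mm high, to be left alone; origin at its underside
- marker: black marker pen lying along its x, 16 mm thick, about 130 mm long, to be left alone; origin at its underside
Things that resemble listed ones, but are neither listed nor needed, are in the scene too. Leave any pink look-alike of the carton alone.

How it is judged:
By the outcome, as a careful person would: the job done as asked, in the order asked, and still so for the second after the job is handed in, with the robot touching nothing.
It also fails if it takes over 64 s, if anything falls off the work surface, if the arm or the gripper's body presses on something with over 40 N, if the wrist force passes 120 N, or if a joint passes its speed limit or range.

## Working session

There is one attempt and no reset: what is moved stays moved. The work goes in short steps, Python scripts to look and compute and a tool call to move; the robot and the scene stay as the last step left them, time stands still between calls to the robot, and variables do not carry over. Pictures are saved under pics/ and viewed, about 8 in all and at most 12, crops included, and the job is handed in when it is done.

Besides the shell and the picture viewer there is one more tool, called after "Emit:" by a JSON object that holds its "op" and its "data". jog_arm: Moves the arm, as the interface text tells. Its arguments: {"type":"object","properties":{"rows":{"type":"array"},"grip_force":{"type":"number"}},"required":["rows"]}

```bash
mkdir -p pics; cat > h.py <<'E'
import numpy as np, cv2
from scipy.spatial.transform import Rotation as R
from cell import status, cams, env, outline_of, landmark_of
def att(p):
    a=np.array(p["attitude"],float)
    if a.shape==(3,3): return a
    if a.size==4: raise Exception("quat %s"%a)
    return R.from_euler('xyz',a,degrees=True).as_matrix()
def K(p):
    f=210/np.tan(np.radians(p["vfov"])/2); return f
def deproj(p,r,c,d):
    f=K(p); r,c,d=map(np.asarray,(r,c,d))
    P=np.stack([(c-p["cx"])/f*d,-(r-p["cy"])/f*d,-d],-1)
    return P@att(p).T+np.array(p["eye"])
def atz(p,r,c,z):
    v=deproj(p,r,c,1.0)-np.array(p["eye"]); e=np.array(p["eye"])
    return e+v*(z-e[2])/v[2]
def save(n,img,s=1):
    cv2.imwrite("pics/"+n,cv2.resize(img,None,fx=s,fy=s)[...,::-1])
E
python3 - <<'E'
from h import *
print(status.get_obs())
ims=[]
for n in ("scene","top","wrist"):
    p=cams.camera_params(n); print(n,p)
    im,d=cams.read_camera(n); ims.append(im); np.savez(n,im=im,d=d)
    save(n+"0.png",im,1.4)
    for k in ["red_sounder","white_sounder","carton","track","end_stop","terminal","screen_hinge","screen_tab","key_top","tape_roll","stapler","glue_bottle","mug","marker"]:
        if n=="wrist": continue
        L=landmark_of(n,k)
        out=[]
        for l in L[:3]:
            r,c=l["position"]; ri,ci=int(np.clip(r,0,419)),int(np.clip(c,0,559))
            out.append((round(l["conf"],2),[round(r),round(c)],deproj(p,r,c,d[ri,ci]).round(3).tolist()))
        print(n,k,out)
E
```

```text
{'time_s': 0.0, 'qpos': array([-63.02050664,  18.43978841,  -4.01605085,  83.17346473,
         1.29784071,  78.53983467,  -3.26038296]), 'joint_velocities': array([ 0.05956821, -0.12287457, -0.04136746,  0.1443252 , -0.05825627,
        0.08205213,  0.01450696]), 'effort': array([-3.95279176e-05, -4.91298866e+01, -4.04076995e-01, -3.12520480e+01,
       -6.39447151e-02,  4.37510514e-02,  1.70465250e-04]), 'tool_pos': array([0.28663722, 0.5831701 , 0.4036656 ]), 'tool_rot': array([1.79991761e+02, 1.07687396e-01, 6.38308937e+01]), 'force': array([-0.0084182 ,  0.13787334, -0.49136665]), 'wrist_torque': array([-0.00716041, -0.03124692, -0.03717463]), 'grip_width': 0.08671075987390811}
scene {'vfov': 53.81719438128629, 'cx': 281.0597217385666, 'cy': 209.8038437492727, 'eye': array([ 0.9900877 , -0.57719952,  1.12416131]), 'attitude': array([34.20094061,  0.04626124, 37.36763449])}
scene red_sounder [(0.62, [206, 254], [0.459, -0.028, 0.03])]
scene white_sounder []
scene carton [(0.78, [210, 198], [0.315, -0.14, 0.008]), (0.55, [165, 302], [0.496, 0.185, 0.058])]
scene track [(0.58, [172
[... 1275 characters left out ...]
251, 416], [0.443, -0.464, 0.047])]
top screen_hinge [(0.56, [203, 349], [0.6, -0.252, 0.059])]
top screen_tab [(0.83, [252, 345], [0.438, -0.236, 0.065]), (0.35, [237, 208], [0.491, 0.2, 0.054])]
top key_top []
top tape_roll [(0.8, [148, 268], [0.803, 0.01, -0.003])]
top stapler [(0.57, [255, 418], [0.433, -0.474, 0.04])]
top glue_bottle [(0.6, [204, 123], [0.595, 0.469, 0.081])]
top mug [(0.96, [252, 126], [0.448, 0.476, 0.003])]
top marker [(0.49, [201, 420], [0.614, -0.494, 0.015])]
wrist {'vfov': 60.32030947135679, 'cx': 274.8834115024558, 'cy': 202.69714906893086, 'eye': array([0.2134443 , 0.61909229, 0.38580024]), 'attitude': array([-1.73725153e+01, -2.53252649e-02,  6.37900397e+01])}
```

View pics/scene0.png

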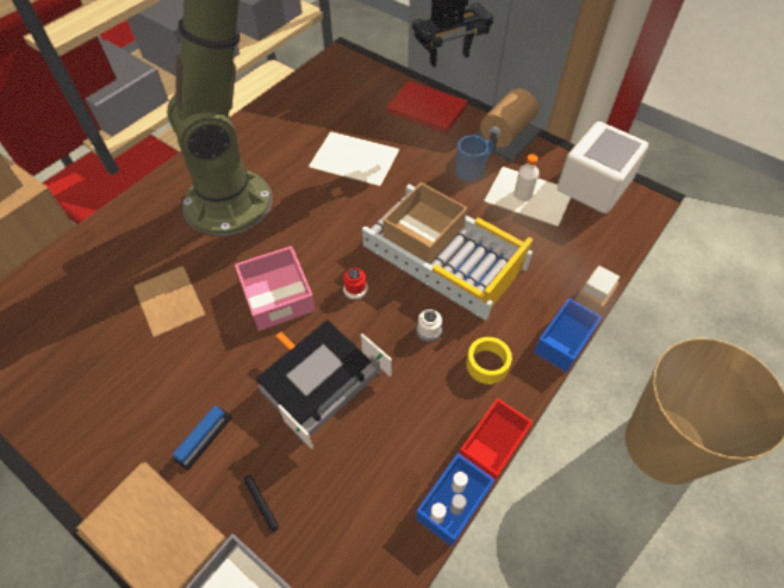

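View pics/top0.png

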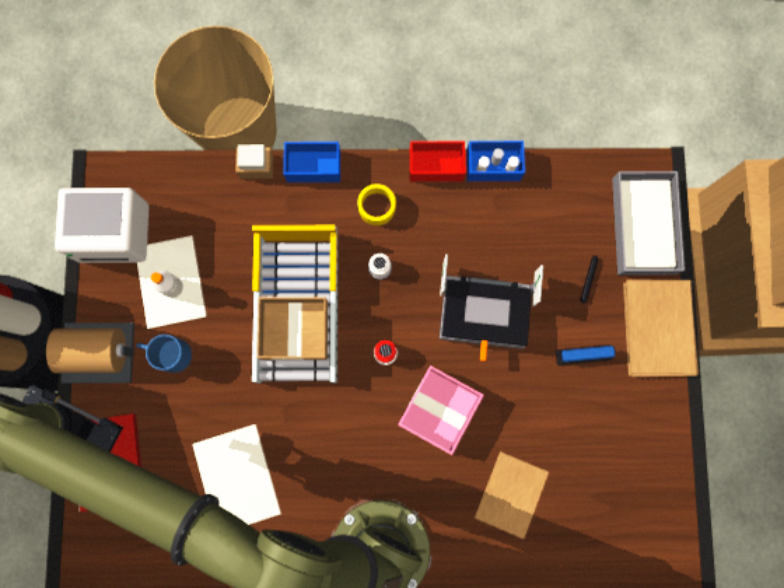

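The scene view shows the brown carton on the rollers at about (425,215) and the pink look-alike on the table at (275,288). The only red sounder is at (355,280) and the white one is at (430,322). The terminal is at (325,370) with its orange tab at (287,342). The top view agrees: red sounder (385,352), carton (293,328), tab (484,350). Next I'll measure these and take an enlarged crop to confirm.

```bash
python3 - <<'E'
from h import *
def pts(n,m):
    p=cams.camera_params(n); D=np.load(n+".npz"); d=D["d"]; r,c=np.nonzero(m&(d>0)); return deproj(p,r,c,d[r,c]),D["im"][r,c]
for n in ("scene","top"):
    im,d=cams.read_camera(n); np.savez(n,im=im,d=d)
    hsv=cv2.cvtColor(im,cv2.COLOR_RGB2HSV)
    P,_=pts(n,np.ones((420,560),bool)); p=cams.camera_params(n)
    for k in ("red_sounder","white_sounder","tape_roll"):
        o=outline_of(n,k)
        if not o: print(n,k,None); continue
        Q,C=pts(n,o[0]["pixels"]); 
        t=Q[(Q[:,2]>.055)&(Q[:,2]<.07)] if k!="tape_roll" else Q[Q[:,2]>.04]
        print(n,k,len(t),t.mean(0).round(4),((t.min(0)+t.max(0))/2).round(4))
    o=outline_of(n,"carton")
    for oo in o[:2]:
        Q,C=pts(n,oo["pixels"]); 
        t=Q[(Q[:,2]>.105)&(Q[:,2]<.13)]
        if len(t)>30:
            b=cv2.minAreaRect((t[:,:2]*1000).astype(np.float32)); print(n,"carton rim",len(t),np.median(t[:,2]).round(4),b)
        else: print(n,"carton? ",Q.mean(0).round(3))
    # orange tab, yellow stop
    full=np.ones((420,560),bool)
    g=np.array([deproj(p,*np.mgrid[0:420,0:560],d)])[0]
    H,S,V=hsv[...,0],hsv[...,1],hsv[...,2]
    reg=(abs(g[...,0]-.45)<.08)&(abs(g[...,1]+.23)<.08)
    tab=reg&(H>5)&(H<20)&(S>200)&(V>120)&(g[...,2]>.02)
    q=g[tab]; print(n,"tab",len(q),q.mean(0).round(4),q.min(0).round(3),q.max(0).round(3))
    ye=(H>20)&(H<32)&(S>150)&(V>90)&(g[...,1]>.08)&(g[...,1]<.32)&(g[...,2]>.09)&(g[...,0]>.5)
    q=g[ye]; print(n,"stop",len(q),q.mean(0).round(4),cv2.minAreaRect((q[:,:2]*1000).astype(np.float32)),q[:,2].max())
    ye=(H>20)&(H<32)&(S>150)&(V>90)&(g[...,1]>.08)&(g[...,1]<.32)&(abs(g[...,2]-.0785)<.006)
    q=g[ye]; print(n,"cheeks",len(q),q.mean(0).round(4),cv2.minAreaRect((q[:,:2]*1000).astype(np.float32)))
    # screen: dark points
    reg=(g[...,0]>.42)&(g[...,0]<.66)&(abs(g[...,1]+.245)<.085)&(g[...,2]>.04)
    q=g[reg&(V<70)]; c0=q.mean(0); u,s,vt=np.linalg.svd(q-c0,full_matrices=False); nn=vt[2]*np.sign(vt[2,2])
    print(n,"panel",len(q),c0.round(4),"normal",nn.round(3),"rms",s[2]/len(q)**.5,cv2.minAreaRect((q[:,:2]*1000).astype(np.float32)))
    wp=(V>150)&(S<60)&(g[...,2]>.06)&(g[...,2]<.115)&(g[...,0]>.5)&(g[...,0]<.72)&(g[...,1]<-.1)&(g[...,1]>-.4)
    for a,b in ((-.4,-.25),(-.25,-.1)):
        q=g[wp&(g[...,1]>a)&(g[...,1]<b)]; print(n,"plate",len(q),q.mean(0).round(4) if len(q) else "", cv2.fitLine((q[:,:2]*1000).astype(np.float32),cv2.DIST_HUBER,0,.01,.01).ravel() if len(q) else "",q[:,2].max() if len(q) else "")
im=np.load("scene.npz")["im"]; im2=np.load("top.npz")["im"]
save("crop1.png",np.hstack([cv2.resize(im[130:310,150:400],None,fx=1.6,fy=1.6),cv2.resize(im2[150:290,160:410],(400,288),interpolation=1)]),1)
E
```

```text
scene red_sounder 97 [ 0.4486 -0.0164  0.063 ] [ 0.4479 -0.0132  0.0619]
scene white_sounder None
scene tape_roll 262 [0.8024 0.0032 0.0449] [0.8007 0.0044 0.0463]
scene carton?  [ 0.307 -0.132  0.024]
scene carton rim 392 0.1131 ((494.19354248046875, 192.19711303710938), (155.26954650878906, 137.3097686767578), 89.70526885986328)
scene tab 60 [ 0.445  -0.2386  0.069 ] [ 0.423 -0.246  0.063] [ 0.468 -0.231  0.074]
scene stop 217 [0.7241 0.1785 0.104 ] ((723.3275756835938, 189.52243041992188), (12.78237247467041, 185.83248901367188), 0.28721538186073303) 0.1123730811940098
scene cheeks 318 [0.6603 0.1769 0.0785] ((657.6674194335938, 191.2132568359375), (143.8955535888672, 193.71612548828125), 0.03750484436750412)
scene panel 1868 [ 0.5379 -0.2467  0.0606] normal [ 0.093 -0.011  0.996] rms 0.0023181766376923134 ((540.69189453125, -246.46920776367188), (183.52346801757812, 146.3306884765625), 82.88739013671875)
scene plate 356 [ 0.5496 -0.3036  0.0726] [   0.6466774   -0.7627636  544.7535    -296.97095  ] 0.10909856005544993
scene plate 413 [ 0.5656 -0.1974  0.072 ] [   0.7677456    0.6
[... 531 characters left out ...]
233 0.1914 0.104 ] ((719.2432250976562, 180.93280029296875), (201.08111572265625, 84.01277160644531), 65.7631607055664) 0.1141930376330933
top cheeks 369 [0.6614 0.1985 0.0784] ((653.234130859375, 194.90206909179688), (189.25506591796875, 136.74884033203125), 89.9327163696289)
top panel 1614 [ 0.5352 -0.2442  0.0604] normal [ 0.083 -0.014  0.996] rms 0.004003866696039779 ((541.5933837890625, -246.328369140625), (182.53041076660156, 146.4161376953125), 83.3266372680664)
top plate 219 [ 0.5559 -0.3085  0.0749] [   0.6168043   -0.7871165  551.5233    -302.69885  ] 0.10816649740916784
top plate 220 [ 0.554  -0.2071  0.0712] [   0.7489389    0.662639   547.9117    -212.38356  ] 0.1129435451474412
```

View pics/crop1.png

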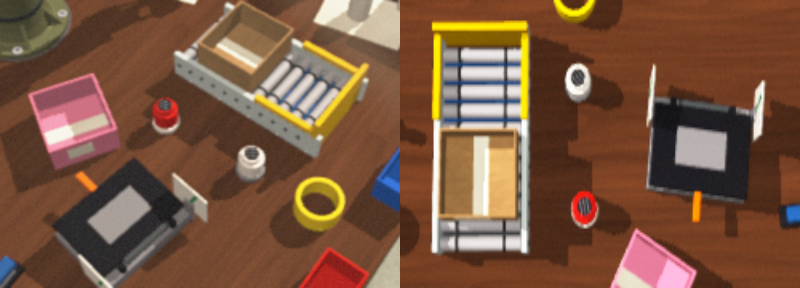

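The crop confirms the target. The only red sounder is at crop (165,115) and has a white base. The brown carton on the rollers is at (245,40) and the pink box is the decoy. My estimates:

| Item | Position | Notes |
|---|---|---|
| Sounder | (0.448, -0.013) | |
| Carton | (0.495, 0.193) | yaw about 0 |
| End stop face | x ≈ 0.717 | |
| Terminal | yaw ≈ -7° | hinge at (0.606, -0.257) |
| Screen | about 5° open | |

I'll start moving now.

Emit:
{"op": "jog_arm", "data": {"rows": [[0, 0, 0, 0, 0, 0, -6.54], [0, 0, 0, 0, 0, 0, -6.54], [0, 0, 0, 0, 0, 0, -6.54], [0, 0, 0, 0, 0, 0, -6.54], [0, -0.0373, 0.0101, 0, 0, 0, 0], [0, -0.0373, 0.0101, 0, 0, 0, 0], [0, -0.0373, 0.0101, 0, 0, 0, 0], [0, -0.0373, 0.0101, 0, 0, 0, 0], [0, -0.0373, 0.0101, 0, 0, 0, 0], [0, -0.0373, 0.0101, 0, 0, 0, 0], [0, -0.0373, 0.0101, 0, 0, 0, 0], [0, -0.0373, 0.0101, 0, 0, 0, 0]], "grip_force": 20}}

```text
time_s: 3.05
tool_pos: [0.3676, 0.283, 0.405]
tool_rot: [180.0, -0.0, 90.0]
force: [0.8, 0.2, -0.0]
grip_width: 0.087
```

Emit:
{"op": "jog_arm", "data": {"rows": [[0, -0.0373, 0.0101, 0, 0, 0, 0], [0, -0.0373, 0.0101, 0, 0, 0, 0], [0, -0.0373, 0.0101, 0, 0, 0, 0], [0, -0.0373, 0.0101, 0, 0, 0, 0], [0, -0.0373, 0.0101, 0, 0, 0, 0], [0, -0.0373, 0.0101, 0, 0, 0, 0], [0, -0.0373, 0.0101, 0, 0, 0, 0], [0, -0.0373, 0.0101, 0, 0, 0, 0], [0, 0, 0, 0.03, 0, 0, 0], [0, 0, 0, 0.03, 0, 0, 0], [0, 0, 0, 0.03, 0, 0, 0], [0, 0, 0, 0, 0, 0, 0]]}}

```text
time_s: 4.05
tool_pos: [0.4457, -0.0137, 0.3099]
tool_rot: [-179.5, 0.1, 89.9]
force: [-1.8, -0.1, -1.6]
grip_width: 0.0867
```

```bash
cat > look.py <<'E'
from h import *
import sys
o=status.get_obs(); print(o["time_s"],o["tool_pos"].round(4),o["tool_rot"].round(2))
p=cams.camera_params("wrist"); im,d=cams.read_camera("wrist"); np.savez("wrist",im=im,d=d)
g=deproj(p,*np.mgrid[0:420,0:560],d); hsv=cv2.cvtColor(im,cv2.COLOR_RGB2HSV); H,S,V=[hsv[...,i] for i in range(3)]
E
python3 - <<'E'
from look import *
m=(g[...,2]>.057)&(g[...,2]<.068)&(abs(g[...,0]-.448)<.05)&(abs(g[...,1]+.013)<.05)&(d>0)
q=g[m]; print(len(q),q.mean(0).round(4),(q.min(0)/2+q.max(0)/2).round(4),(q.max(0)-q.min(0)).round(3))
m=(g[...,2]>.02)&(g[...,2]<.048)&(abs(g[...,0]-.448)<.06)&(abs(g[...,1]+.013)<.06)&(d>0)
q=g[m]; print(len(q),(q.min(0)/2+q.max(0)/2).round(4),(q.max(0)-q.min(0)).round(3))
save("w1.png",im)
E
```

```text
4.05 [ 0.4457 -0.0137  0.3099] [-1.7947e+02  8.0000e-02  8.9950e+01]
2306 [ 0.4454 -0.0141  0.0632] [ 0.4468 -0.0142  0.0614] [0.037 0.038 0.009]
475 [ 0.4378 -0.0141  0.034 ] [0.032 0.049 0.028]
```

Emit:
{"op": "jog_arm", "data": {"rows": [[0, 0, -0.001, 0.03, 0, 0, 0], [0, 0, 0, 0.03, 0, 0, 0], [0, 0, 0, 0.03, 0, 0, 0], [0, 0, 0, 0.015, 0, 0, 0], [0, 0, 0, 0.01, 0, 0, 0], [0, 0, 0, 0, 0, 0, 0], [0.6, 0, 0, 0, 0, 0, 0], [0.6, 0, 0, 0, 0, 0, 0], [0.6, 0, 0, 0, 0, 0, 0], [0.6, 0, 0, 0, 0, 0, 0], [0.6, 0, 0, 0, 0, 0, 0]], "grip_force": 20}}

```text
time_s: 5.02
tool_pos: [0.4476, -0.0134, 0.2006]
tool_rot: [179.9, -0.0, 90.0]
force: [-0.7, 0.1, -0.0]
grip_width: 0.0616
```

Emit:
{"op": "jog_arm", "data": {"rows": [[0.8, 0, 0, 0.003, 0, 0, 0], [0.8, 0, 0, 0, 0, 0, 0], [0.8, 0, 0, 0, 0, 0, 0], [0.8, 0, 0, 0, 0, 0, 0], [0.8, 0, 0, 0, 0, 0, 0], [0.8, 0, 0, 0, 0, 0, 0]]}}

```text
time_s: 5.52
tool_pos: [0.4471, -0.0135, 0.1966]
tool_rot: [-180.0, 0.0, 90.0]
force: [0.2, 0.6, -1.2]
grip_width: 0.0496
```

Emit:
{"op": "jog_arm", "data": {"rows": [[0.8, 0, 0, -0.02, 0, 0, 0], [0.8, 0, 0, -0.035, 0, 0, 0], [0.8, 0, 0, -0.035, 0, 0, 0], [0.8, 0, 0, -0.035, 0, 0, 0], [0.8, 0, 0, -0.025, 0, 0, 0], [0.8, 0.02, 0.005, 0, 0, 0, 0], [0.8, 0.035, 0.008, 0, 0, 0, 0], [0.8, 0.035, 0.008, 0, 0, 0, 0], [0.8, 0.035, 0.008, 0, 0, 0, 0], [0.8, 0.035, 0.008, 0, 0, 0, 0], [0.8, 0.03, 0.006, 0, 0, 0, 0], [0.8, 0.017, 0.004, 0, 0, 0, 0]], "grip_force": 25}}

```text
time_s: 6.52
tool_pos: [0.4938, 0.1976, 0.3461]
tool_rot: [-179.9, -0.0, 90.2]
force: [0.0, 0.7, -1.6]
grip_width: 0.0497
```

Emit:
{"op": "jog_arm", "data": {"rows": [[0.8, 0, 0, 0.015, 0, 0, 0], [0.8, 0, 0, 0.02, 0, 0, 0], [0.8, 0, 0, 0.02, 0, 0, 0], [0.8, 0, 0, 0.015, 0, 0, 0], [0.8, 0, 0, 0.006, 0, 0, 0], [0.8, 0, 0, 0.003, 0, 0, 0], [0.8, 0, 0, 0, 0, 0, 0], [0.8, 0, 0, 0, 0, 0, 0]]}}

```text
time_s: 7.18
tool_pos: [0.4947, 0.1934, 0.2686]
tool_rot: [179.9, -0.0, 90.0]
force: [0.1, -0.6, -1.5]
grip_width: 0.0495
```

```bash
python3 - <<'E'
from look import *
print(o["force"].round(2),o["grip_width"])
m=(abs(g[...,2]-.115)<.006)&(d>0)&(abs(g[...,0]-.495)<.09)&(abs(g[...,1]-.193)<.1)
q=g[m]; print(len(q),q.min(0).round(4),q.max(0).round(4))
save("w2.png",im,1.2)
E
```

```text
7.1833 [0.4947 0.1934 0.2686] [ 1.7993e+02 -3.0000e-02  8.9960e+01]
[ 0.13 -0.64 -1.48] 0.04947284998145392
12112 [0.4268 0.1177 0.109 ] [0.495  0.2693 0.121 ]
```

View pics/w2.png

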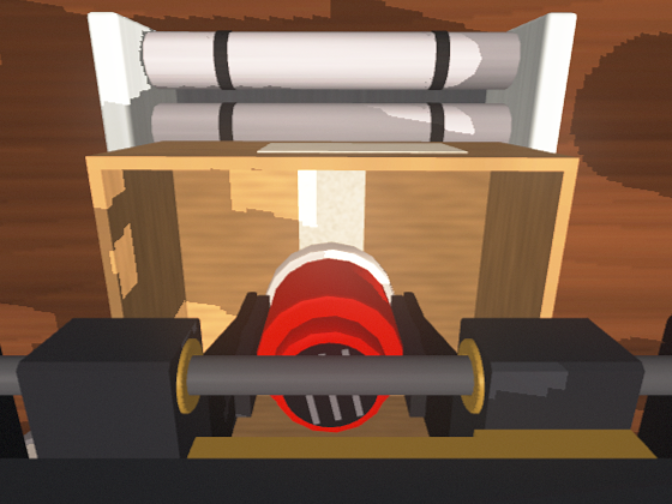

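The wrist view shows the sounder held upright and centred in the carton at about (330,350), with the near rim at the row 155 edge. I'll lower it gently.

Emit:
{"op": "jog_arm", "data": {"rows": [[0.8, 0, 0, 0.007, 0, 0, 0], [0.8, 0, 0, 0.005, 0, 0, 0], [0.8, 0, 0, 0.002, 0, 0, 0], [0.8, 0, 0, 0.001, 0, 0, 0], [0.8, 0, 0, 0.001, 0, 0, 0], [0.8, 0, 0, 0, 0, 0, 0], [0.8, 0, 0, 0, 0, 0, 0]]}}

```text
time_s: 7.82
tool_pos: [0.4943, 0.1935, 0.2518]
tool_rot: [180.0, -0.0, 90.0]
force: [-0.0, 0.2, -2.2]
grip_width: 0.0495
```

Emit:
{"op": "jog_arm", "data": {"rows": [[0.8, 0, 0, 0.0007, 0, 0, 0], [0.8, 0, 0, 0.0007, 0, 0, 0], [0.8, 0, 0, 0, 0, 0, 0], [0.8, 0, 0, 0, 0, 0, 0]]}}

```text
time_s: 8.15
tool_pos: [0.4944, 0.1936, 0.2506]
tool_rot: [180.0, -0.0, 90.0]
force: [0.6, 0.1, -1.1]
grip_width: 0.0496
```

Emit:
{"op": "jog_arm", "data": {"rows": [[0.8, 0, 0, 0.0007, 0, 0, 0], [0.8, 0, 0, 0.0007, 0, 0, 0], [0.8, 0, 0, 0, 0, 0, 0], [0.8, 0, 0, 0, 0, 0, 0]]}}

```text
time_s: 8.48
tool_pos: [0.4951, 0.1935, 0.2505]
tool_rot: [179.9, -0.0, 90.0]
force: [-0.4, -0.3, 5.9]
grip_width: 0.0497
```

Contact: the force is up by about 7 N. I'll open part-way, retreat, then get behind the carton.

Emit:
{"op": "jog_arm", "data": {"rows": [[0.25, 0, 0, 0, 0, 0, 0], [0.25, 0, 0, 0, 0, 0, 0], [0.25, 0, 0, 0, 0, 0, 0], [0.25, 0, 0, 0, 0, 0, 0], [0.25, 0, 0, -0.01, 0, 0, 0], [0.25, 0, 0, -0.03, 0, 0, 0], [0.25, 0, 0, -0.03, 0, 0, 0], [0.25, 0, 0, -0.02, 0, 0, 0], [0.25, 0, -0.03, 0, 0, 0, 0], [0.25, 0, -0.03, 0, 0, 0, 0], [0.25, 0, -0.03, 0, 0, 0, 0], [0.25, 0, 0, 0, 0, 0, 0]]}}

```text
time_s: 9.48
tool_pos: [0.3999, 0.1938, 0.339]
tool_rot: [-179.8, -0.0, 90.2]
force: [0.1, -0.1, 0.4]
grip_width: 0.0651
```

```bash
python3 - <<'E'
from look import *
m=(abs(g[...,2]-.115)<.006)&(d>0)&(abs(g[...,0]-.495)<.09)&(abs(g[...,1]-.193)<.1)
q=g[m]; print(len(q),q.min(0).round(4),q.max(0).round(4))
m=(H<8)&(S>150)&(d>0)&(g[...,2]<.13)&(g[...,2]>.06); q=g[m]; print("red",len(q),q.min(0).round(3),q.max(0).round(3)); print(o["grip_width"])
E
```

```text
9.4833 [0.3999 0.1938 0.339 ] [-1.798e+02 -2.000e-02  9.018e+01]
3255 [0.4271 0.118  0.109 ] [0.5173 0.2683 0.1199]
red 1708 [0.47  0.169 0.069] [0.506 0.217 0.119]
0.06513544501790616
```

Emit:
{"op": "jog_arm", "data": {"rows": [[0.25, 0, 0, 0.025, 0, 0, 0], [0.25, 0, 0, 0.03, 0, 0, 0], [0.25, 0, 0, 0.025, 0, 0, 0], [0.25, 0, 0, 0.011, 0, 0, 0], [0.25, 0, 0, 0, 0, 0, 0], [0.25, 0, 0.005, 0, 0, 0, 0], [0.25, 0, 0.004, 0, 0, 0, 0], [0.25, 0, 0.003, 0, 0, 0, 0], [0.25, 0, 0.003, 0, 0, 0, 0], [0.25, 0, 0.003, 0, 0, 0, 0], [0.25, 0, 0.003, 0, 0, 0, 0], [0.25, 0, 0.003, 0, 0, 0, 0]]}}

```text
time_s: 10.53
tool_pos: [0.4285, 0.1937, 0.2483]
tool_rot: [180.0, -0.0, 90.0]
force: [-1.8, -0.3, 1.4]
grip_width: 0.0653
```

Emit:
{"op": "jog_arm", "data": {"rows": [[0.25, 0, 0.004, 0, 0, 0, 0], [0.25, 0, 0.005, 0, 0, 0, 0], [0.25, 0, 0.006, 0, 0, 0, 0], [0.25, 0, 0.006, 0, 0, 0, 0], [0.25, 0, 0.006, 0, 0, 0, 0], [0.25, 0, 0.006, 0, 0, 0, 0], [0.25, 0, 0.006, 0, 0, 0, 0], [0.25, 0, 0.006, 0, 0, 0, 0], [0.25, 0, 0.006, 0, 0, 0, 0], [0.25, 0, 0.006, 0, 0, 0, 0], [0.25, 0, 0.005, 0, 0, 0, 0], [0.25, 0, 0.004, 0, 0, 0, 0]]}}

```text
time_s: 11.53
tool_pos: [0.4949, 0.1934, 0.2479]
tool_rot: [180.0, 0.0, 90.0]
force: [-0.8, 0.5, 1.0]
grip_width: 0.0653
```

```bash
python3 - <<'E'
from h import *
p=cams.camera_params("top"); im,d=cams.read_camera("top")
g=deproj(p,*np.mgrid[0:420,0:560],d); o=status.get_obs(); print(o["tool_pos"],o["force"])
im2,d2=cams.read_camera("scene"); save("push1.png",np.hstack([cv2.resize(im[130:290,130:330],(400,320)),cv2.resize(im2[100:260,240:440],(400,320))]))
E
```

```text
[0.49547738 0.19339275 0.24802156] [1.02662014 0.14044252 0.42086747]
```

View pics/push1.png

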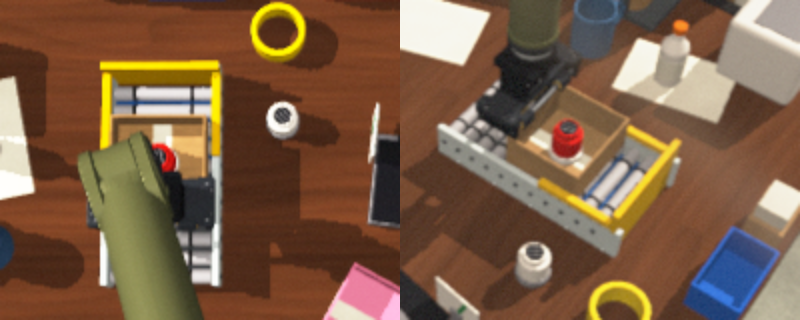

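The sounder stands upright at (570,140) in the right view, the carton is square and about two rollers of gap remain. I'll keep pushing and slow down at the end.

Emit:
{"op": "jog_arm", "data": {"rows": [[0.25, 0, 0.004, 0, 0, 0, 0], [0.25, 0, 0.005, 0, 0, 0, 0], [0.25, 0, 0.006, 0, 0, 0, 0], [0.25, 0, 0.006, 0, 0, 0, 0], [0.25, 0, 0.006, 0, 0, 0, 0], [0.25, 0, 0.006, 0, 0, 0, 0], [0.25, 0, 0.006, 0, 0, 0, 0], [0.25, 0, 0.006, 0, 0, 0, 0], [0.25, 0, 0.006, 0, 0, 0, 0], [0.25, 0, 0.005, 0, 0, 0, 0], [0.25, 0, 0.004, 0, 0, 0, 0], [0.25, 0, 0.003, 0, 0, 0, 0]]}}

```text
time_s: 12.63
tool_pos: [0.5578, 0.1935, 0.248]
tool_rot: [180.0, 0.0, 90.0]
force: [-1.5, -0.3, 0.2]
grip_width: 0.0654
```

Emit:
{"op": "jog_arm", "data": {"rows": [[0.25, 0, 0.002, 0, 0, 0, 0], [0.25, 0, 0.002, 0, 0, 0, 0], [0.25, 0, 0.002, 0, 0, 0, 0], [0.25, 0, 0.001, 0, 0, 0, 0], [0.25, 0, 0.001, 0, 0, 0, 0], [0.25, 0, 0.001, 0, 0, 0, 0], [0.25, 0, 0, 0, 0, 0, 0]]}}

```text
time_s: 13.22
tool_pos: [0.5665, 0.1936, 0.2481]
tool_rot: [180.0, -0.0, 90.0]
force: [-0.3, -0.2, -0.1]
grip_width: 0.065
```

Emit:
{"op": "jog_arm", "data": {"rows": [[0.25, 0, 0.0015, 0, 0, 0, 0], [0.25, 0, 0.0015, 0, 0, 0, 0], [0.25, 0, 0.0015, 0, 0, 0, 0], [0.25, 0, 0.001, 0, 0, 0, 0], [0.25, 0, 0, 0, 0, 0, 0]]}}

```text
time_s: 13.63
tool_pos: [0.5715, 0.1936, 0.248]
tool_rot: [-179.9, -0.0, 90.0]
force: [-3.6, -0.5, 3.5]
grip_width: 0.065
```

Emit:
{"op": "jog_arm", "data": {"rows": [[0.25, 0, 0.001, 0, 0, 0, 0], [0.25, 0, 0.001, 0, 0, 0, 0], [0.25, 0, 0, 0, 0, 0, 0]]}}

```text
time_s: 13.88
tool_pos: [0.5722, 0.1936, 0.248]
tool_rot: [-179.7, 0.0, 90.0]
force: [-9.9, -0.6, 8.2]
grip_width: 0.0653
```

```bash
python3 - <<'E'
from look import *
print(o["force"])
p=cams.camera_params("scene"); im,d=cams.read_camera("scene"); save("push2.png",im[120:240,280:440],4)
E
```

```text
13.8833 [0.5722 0.1936 0.248 ] [-1.7968e+02  2.0000e-02  8.9970e+01]
[-9.90416699 -0.55140664  8.18709072]
```

View pics/push2.png

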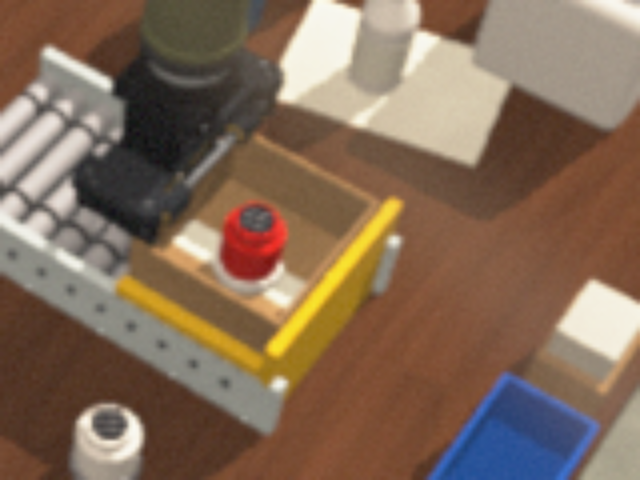

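The carton's far wall is against the yellow stop and the sounder stands at (252,240). The wrist force reached 10 N and the tool stalled at the predicted position. Next I'll retreat and go to the screen tab.

Emit:
{"op": "jog_arm", "data": {"rows": [[0.25, 0, -0.003, 0, 0, 0, 0], [0.25, 0, -0.012, 0, 0, 0, 0], [0.25, 0, -0.017, 0, 0, 0, 0], [0.25, 0, 0, -0.03, 0, 0, 0], [0.25, 0, 0, -0.035, 0, 0, 0], [0.25, 0, 0, -0.025, 0, 0, 0], [0.25, -0.0358, -0.0088, 0, 0, 0, 0], [0.25, -0.0358, -0.0088, 0, 0, 0, 0], [0.25, -0.0358, -0.0088, 0, 0, 0, 0], [0.25, -0.0358, -0.0088, 0, 0, 0, 0], [0.25, -0.0358, -0.0088, 0, 0, 0, 0], [0.25, -0.0358, -0.0088, 0, 0, 0, 0]]}}

```text
time_s: 14.98
tool_pos: [0.4887, -0.0231, 0.3383]
tool_rot: [179.8, -0.0, 90.0]
force: [0.0, -0.1, 0.6]
grip_width: 0.065
```

Emit:
{"op": "jog_arm", "data": {"rows": [[0.25, -0.0358, -0.0088, 0, 0, 0, 0], [0.25, -0.0358, -0.0088, 0, 0, 0, 0], [0.25, -0.0358, -0.0088, 0, 0, 0, 0], [0.25, -0.0358, -0.0088, 0, 0, 0, 0], [0.25, -0.0358, -0.0088, 0, 0, 0, 0], [0.25, -0.0358, -0.0088, 0, 0, 0, 0], [0.25, 0, 0, 0, 0, 0, 7.0], [0.25, 0, 0, 0, 0, 0, 0], [0.25, 0, 0, 0, 0, 0, 0]]}}

```text
time_s: 15.73
tool_pos: [0.4363, -0.2361, 0.3381]
tool_rot: [179.9, -0.0, 83.1]
force: [0.4, 0.9, -0.2]
grip_width: 0.0654
```

```bash
python3 - <<'E'
from look import *
tab=(H>5)&(H<20)&(S>180)&(V>110)&(g[...,2]>.05)&(g[...,2]<.085)&(abs(g[...,0]-.445)<.06)&(abs(g[...,1]+.237)<.05)
q=g[tab]; r=cv2.minAreaRect((q[:,:2]*1000).astype(np.float32)); print(len(q),q.mean(0).round(4),q.min(0).round(4),q.max(0).round(4),r)
print("line",cv2.fitLine((q*1000).astype(np.float32),cv2.DIST_HUBER,0,.01,.01).ravel())
pan=(V<70)&(d>0)&(g[...,2]>.045)&(g[...,2]<.09)&(g[...,0]>.46)&(g[...,0]<.65)&(abs(g[...,1]+.25)<.1)
q=g[pan]; print("panel",len(q),np.polyfit(q[:,0],q[:,2],1),q.min(0).round(3),q.max(0).round(3))
save("w3.png",im)
o=landmark_of("wrist","screen_tab"); print([(x["conf"],x["position"],g[int(x["position"][0]),int(x["position"][1])]) for x in o[:2]])
# carton + stop check from top
p=cams.camera_params("top"); im,d=cams.read_camera("top"); g=deproj(p,*np.mgrid[0:420,0:560],d)
for z,zz in ((.115,"rim"),):
    hsv=cv2.cvtColor(im,cv2.COLOR_RGB2HSV)
    m=(abs(g[...,2]-.112)<.007)&(abs(g[...,0]-.65)<.09)&(abs(g[...,1]-.193)<.085)&(hsv[...,1]<190)
    q=g[m]; print("rim",len(q),q.min(0).round(4),q.max(0).round(4))
m=(hsv[...,0]<8)&(hsv[...,1]>150)&(abs(g[...,0]-.65)<.06)&(abs(g[...,1]-.193)<.06)&(g[...,2]>.1); print("sounder",g[m].mean(0).round(4),g[m].max(0).round(4))
E
```

```text
15.7333 [ 0.4363 -0.2361  0.3381] [179.91  -0.    83.12]
939 [ 0.4431 -0.2374  0.0685] [ 0.4214 -0.2461  0.0601] [ 0.4693 -0.2277  0.0726] ((445.4580993652344, -236.95797729492188), (14.591402053833008, 47.881961822509766), 84.64098358154297)
line [ 9.92868721e-01 -1.01573825e-01 -6.24046475e-02  4.43928467e+02
 -2.37725540e+02  6.87935104e+01]
panel 11587 [-0.079468    0.10355456] [ 0.46  -0.35   0.055] [ 0.596 -0.15   0.069]
[(0.62, [203.3, 276.2], array([ 0.43335933, -0.23542712,  0.06989162]))]
rim 298 [0.5835 0.12   0.105 ] [0.7201 0.2702 0.119 ]
sounder [0.6478 0.1929 0.1109] [0.6721 0.2164 0.1268]
```

The carton is home: its rim spans x 0.5835–0.720 and the sounder is upright inside. The tab centre is about (0.445, -0.237, 0.062). I'll descend and grip it.

Emit:
{"op": "jog_arm", "data": {"rows": [[0.3, 0, 0, 0.03, 0, 0, 0], [0.3, 0, 0, 0.03, 0, 0, 0], [0.3, 0, 0, 0.03, 0, 0, 0], [0.4, 0, 0, 0.015, 0, 0, 0], [0.6, 0, 0, 0.008, 0, 0, 0], [1, 0, 0, 0, 0, 0, 0], [1, 0, 0, 0, 0, 0, 0], [1, 0, 0, 0, 0, 0, 0], [1, 0, 0, 0, 0, 0, 0], [1, 0, 0, 0, 0, 0, 0], [1, 0, 0, 0, 0, 0, 0]], "grip_force": 15}}

```text
time_s: 16.8
tool_pos: [0.4364, -0.2361, 0.2258]
tool_rot: [179.9, -0.0, 83.0]
force: [2.2, 6.6, 1.1]
grip_width: 0.0154
```

Emit:
{"op": "jog_arm", "data": {"rows": [[1, 0, 0, 0, 0, 0, 0], [1, 0, 0, 0, 0, 0, 0], [1, 0, 0, 0, 0, 0, 0]]}}

```text
time_s: 17.05
tool_pos: [0.4366, -0.2354, 0.2253]
tool_rot: [179.9, -0.1, 83.0]
force: [2.0, 3.8, 1.4]
grip_width: 0.0137
```

```bash
python3 - <<'E'
import numpy as np
t=np.radians(np.linspace(4.5,110,23)); X=-.171*np.cos(t); Z=.171*np.sin(t)
print([[1,0,round(a,4),round(-b,4),0,0,0] for a,b in zip(np.diff(X),np.diff(Z))])
E
```

```text
[[1, 0, np.float64(0.0017), np.float64(-0.0142), 0, 0, 0], [1, 0, np.float64(0.0029), np.float64(-0.014), 0, 0, 0], [1, 0, np.float64(0.0041), np.float64(-0.0137), 0, 0, 0], [1, 0, np.float64(0.0052), np.float64(-0.0133), 0, 0, 0], [1, 0, np.float64(0.0063), np.float64(-0.0129), 0, 0, 0], [1, 0, np.float64(0.0073), np.float64(-0.0123), 0, 0, 0], [1, 0, np.float64(0.0083), np.float64(-0.0116), 0, 0, 0], [1, 0, np.float64(0.0093), np.float64(-0.0109), 0, 0, 0], [1, 0, np.float64(0.0102), np.float64(-0.0101), 0, 0, 0], [1, 0, np.float64(0.011), np.float64(-0.0092), 0, 0, 0], [1, 0, np.float64(0.0117), np.float64(-0.0082), 0, 0, 0], [1, 0, np.float64(0.0123), np.float64(-0.0072), 0, 0, 0], [1, 0, np.float64(0.0129), np.float64(-0.0062), 0, 0, 0], [1, 0, np.float64(0.0134), np.float64(-0.0051), 0, 0, 0], [1, 0, np.float64(0.0138), np.float64(-0.0039), 0, 0, 0], [1, 0, np.float64(0.014), np.float64(-0.0028), 0, 0, 0], [1, 0, np.float64(0.0142), np.float64(-0.0016), 0, 0, 0], [1, 0, np.float64(0.0143), np.float64(-0.0004), 0, 0, 0], [1, 0, np.float64(0.0143), np.float64(0.0008), 0, 0, 0], [1, 0, np.float64(0.0142), np.float64(0.002), 0, 0, 0], [1, 0, np.float64(0.014), np.float64(0.0032), 0, 0, 0], [1, 0, np.float64(0.0136), np.float64(0.0043), 0, 0, 0]]
```

Emit:
{"op": "jog_arm", "data": {"rows": [[1, 0, 0.0017, -0.0142, 0, 0, 0], [1, 0, 0.0029, -0.014, 0, 0, 0], [1, 0, 0.0041, -0.0137, 0, 0, 0], [1, 0, 0.0052, -0.0133, 0, 0, 0], [1, 0, 0.0063, -0.0129, 0, 0, 0], [1, 0, 0.0073, -0.0123, 0, 0, 0], [1, 0, 0, 0, 0, 0, 0]]}}

```text
time_s: 17.63
tool_pos: [0.4637, -0.2387, 0.3063]
tool_rot: [-179.9, -0.1, 83.1]
force: [-4.0, 5.2, 4.2]
grip_width: 0.0141
```

```bash
python3 - <<'E'
from h import *
a,_=cams.read_camera("scene"); b,_=cams.read_camera("wrist")
o=status.get_obs(); print(o["tool_pos"],o["force"],o["grip_width"])
save("lift1.png",np.hstack([cv2.resize(a[190:330,150:310],(400,350)),cv2.resize(b,(400,300),interpolation=3)[:,:] if 0 else cv2.resize(b,(400,350))]))
E
```

```text
[ 0.46308108 -0.23868101  0.30538103] [-2.81981058  4.74049456  4.01902371] 0.013875342957717715
```

View pics/lift1.png

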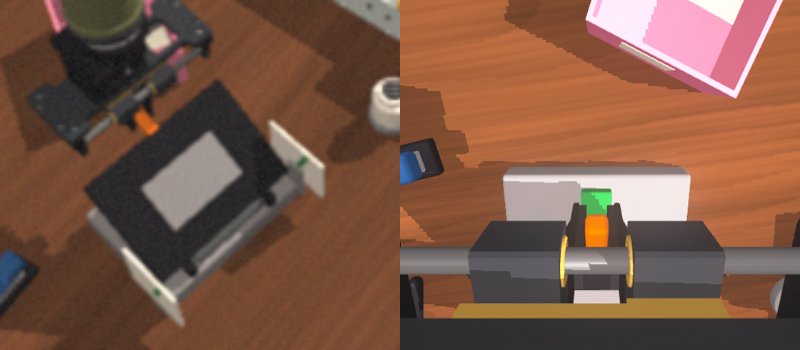

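The screen rises with the tab still between the pads (right view, (597,232)), and the green key shows at (596,200). I'll continue the arc.

Emit:
{"op": "jog_arm", "data": {"rows": [[1, 0, 0.0083, -0.0116, 0, 0, 0], [1, 0, 0.0093, -0.0109, 0, 0, 0], [1, 0, 0.0102, -0.0101, 0, 0, 0], [1, 0, 0.011, -0.0092, 0, 0, 0], [1, 0, 0.0117, -0.0082, 0, 0, 0], [1, 0, 0.0123, -0.0072, 0, 0, 0], [1, 0, 0.0129, -0.0062, 0, 0, 0], [1, 0, 0.0134, -0.0051, 0, 0, 0], [1, 0, 0.0138, -0.0039, 0, 0, 0], [1, 0, 0, 0, 0, 0, 0]]}}

```text
time_s: 18.57
tool_pos: [0.567, -0.251, 0.3774]
tool_rot: [-179.9, -0.0, 83.1]
force: [2.5, 4.7, 2.3]
grip_width: 0.0139
```

Emit:
{"op": "jog_arm", "data": {"rows": [[1, 0, 0.014, -0.0028, 0, 0, 0], [1, 0, 0.0142, -0.0016, 0, 0, 0], [1, 0, 0.0143, -0.0004, 0, 0, 0], [1, 0, 0.0143, 0.0008, 0, 0, 0], [1, 0, 0.0142, 0.002, 0, 0, 0], [1, 0, 0.014, 0.0032, 0, 0, 0], [1, 0, 0.0136, 0.0043, 0, 0, 0], [1, 0, 0, 0, 0, 0, 0], [1, 0, 0, 0, 0, 0, 0]]}}

```text
time_s: 19.32
tool_pos: [0.6639, -0.2628, 0.3709]
tool_rot: [180.0, -0.1, 83.1]
force: [1.9, 3.4, -4.4]
grip_width: 0.014
```

```bash
cat > ang.py <<'E'
from h import *
o=status.get_obs(); print(o["time_s"],o["tool_pos"].round(4),o["force"].round(1),o["grip_width"])
h=np.array([.606,-.2565,.048]); ux=np.array([np.cos(np.radians(6.6)),-np.sin(np.radians(6.6)),0]); uy=np.array([-ux[1],ux[0],0])
if 1:
    gp=o["tool_pos"]-[0,0,.164]-h; print("grasp-based theta",np.degrees(np.arctan2(gp[2],-gp@ux)),np.hypot(gp[2],gp@ux))
for n in ("scene","top"):
    p=cams.camera_params(n); im,d=cams.read_camera(n); np.savez(n,im=im,d=d); g=deproj(p,*np.mgrid[0:420,0:560],d)-h
    X,Y,Z=g@ux,g@uy,g[...,2]; hsv=cv2.cvtColor(im,cv2.COLOR_RGB2HSV)
    m=(d>0)&(abs(Y)<.09)&(abs(Y)>.03)&(Z>.03)&(Z<.13)&(X>-.02)&(X<.09)&(hsv[...,2]<120)
    A=np.c_[Z[m],Y[m],np.ones(m.sum())]; s=np.linalg.lstsq(A,X[m],rcond=None)[0]; res=X[m]-A@s; k=abs(res)<.006
    s=np.linalg.lstsq(A[k],X[m][k],rcond=None)[0]
    print(n,m.sum(),k.sum(),"plane theta",90+np.degrees(np.arctan(s[0])),s.round(4),(X[m][k]-A[k]@s).std())
    gr=(hsv[...,0]>40)&(hsv[...,0]<85)&(hsv[...,1]>90)&(abs(abs(Y)-.108)<.02)&(abs(X)<.09)&(d>0)
    for sg in (1,-1):
        q=gr&(Y*sg>0)
        if q.sum()>5: print("green",sg,q.sum(),X[q].mean().round(4),Z[q].mean().round(4))
    save("ang_%s_%.1f.png"%(n,o["time_s"]),im)
E
python3 ang.py
```

```text
19.3167 [ 0.6639 -0.2628  0.3709] [ 1.9  3.4 -4.4] 0.013978714076855654
grasp-based theta 110.14331655087254 0.16922085989883945
scene 19 16 plane theta 106.83134440917921 [ 0.3025 -0.0598  0.0062] 0.001985145069361161
top 232 223 plane theta 110.85563990210413 [ 0.381   0.0029 -0.006 ] 0.0021925792935385408
```

Emit:
{"op": "jog_arm", "data": {"rows": [[0.6, 0, 0, 0, 0, 0, 0], [0.6, 0, 0, 0, 0, 0, 0], [0.6, 0, 0, 0, 0, 0, 0], [0.6, 0, 0, -0.01, 0, 0, 0], [0.6, 0, 0, -0.03, 0, 0, 0], [0.6, 0, 0, -0.03, 0, 0, 0], [0.6, 0, -0.04, 0, 0, 0, 0], [0.6, 0, -0.04, 0, 0, 0, 0], [0.6, 0, -0.04, 0, 0, 0, 0], [1, 0, -0.04, 0, 0, 0, 0], [1, 0, -0.015, 0, 0, 0, 0], [1, 0, 0, 0, 0, 0, 0]]}}

```text
time_s: 20.42
tool_pos: [0.4854, -0.2449, 0.444]
tool_rot: [179.9, -0.1, 82.7]
force: [0.4, -0.5, 0.1]
grip_width: 0.0219
```

```bash
python3 ang.py; python3 - <<'E'
from look import *
h=np.array([.606,-.2565,.048]); ux=np.array([np.cos(np.radians(6.6)),-np.sin(np.radians(6.6)),0]); uy=np.array([-ux[1],ux[0],0])
gr=(H>40)&(H<85)&(S>100)&(d>0)&(g[...,2]>.025)&(g[...,2]<.05)&(abs((g-h)@ux+.114)<.05); q=g[gr]
print("key",len(q),((q.min(0)+q.max(0))/2).round(4),q.mean(0).round(4))
print([(x["conf"],x["position"]) for x in landmark_of("wrist","key_top")])
a=np.load("scene.npz")["im"]
save("scr.png",np.hstack([cv2.resize(a[190:330,150:310],(400,350),interpolation=2),cv2.resize(im,(400,350))]))
E
```

```text
20.4167 [ 0.4854 -0.2449  0.444 ] [ 0.4 -0.5  0.1] 0.02188603414693173
grasp-based theta 62.42594498469811 0.2617300213610099
scene 82 62 plane theta 108.54762494594654 [0.3355 0.0067 0.0071] 0.0019464924576176473
top 316 289 plane theta 111.64535303160062 [ 0.3968 -0.0148 -0.0062] 0.002528160015234012
20.5167 [ 0.4892 -0.2434  0.4438] [ 1.798e+02 -5.000e-02  8.294e+01]
key 643 [ 0.4918 -0.2422  0.0399] [ 0.4913 -0.2421  0.0399]
[(0.79, [171.4, 279.0])]
```

View pics/scr.png

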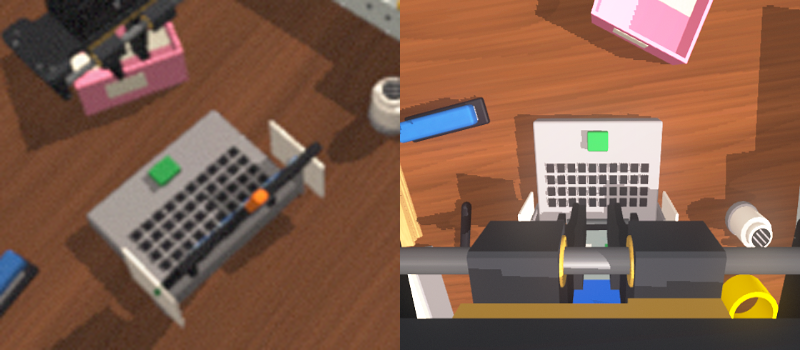

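The screen stands in line with the side plates in the left view (orange tab at (257,197)). The fits give 108.5° and 111.6°, and 110.1° from the grasp position. The green key is exposed at about (0.492, -0.242, 0.040), so I'll press it with the fingers closed.

Emit:
{"op": "jog_arm", "data": {"rows": [[1, 0.0015, 0.0025, 0.03, 0, 0, 0], [1, 0, 0, 0.04, 0, 0, 0], [1, 0, 0, 0.04, 0, 0, 0], [1, 0, 0, 0.04, 0, 0, 0], [1, 0, 0, 0.035, 0, 0, 0], [1, 0, 0, 0.02, 0, 0, 0], [1, 0, 0, 0.01, 0, 0, 0], [1, 0, 0, 0, 0, 0, 0], [1, 0, 0, 0, 0, 0, 0]]}}

```text
time_s: 21.37
tool_pos: [0.4932, -0.2419, 0.2276]
tool_rot: [-180.0, 0.1, 83.0]
force: [-0.1, -0.1, 0.8]
grip_width: 0.0003
```

Emit:
{"op": "jog_arm", "data": {"rows": [[1, 0, 0, 0.003, 0, 0, 0], [1, 0, 0, 0.003, 0, 0, 0], [1, 0, 0, 0.002, 0, 0, 0], [1, 0, 0, 0.002, 0, 0, 0], [1, 0, 0, 0.0015, 0, 0, 0], [1, 0, 0, 0, 0, 0, 0], [1, 0, 0, 0, 0, 0, 0]]}}

```text
time_s: 21.95
tool_pos: [0.4931, -0.2418, 0.2167]
tool_rot: [179.8, 0.0, 83.0]
force: [2.1, -0.0, 4.9]
grip_width: 0.0002
```

Emit:
{"op": "jog_arm", "data": {"rows": [[1, 0, 0, 0.001, 0, 0, 0], [1, 0, 0, 0.001, 0, 0, 0], [1, 0, 0, 0.001, 0, 0, 0], [1, 0, 0, 0, 0, 0, 0], [1, 0, 0, 0, 0, 0, 0]]}}

```text
time_s: 22.37
tool_pos: [0.4933, -0.2421, 0.2163]
tool_rot: [179.8, -0.1, 83.0]
force: [-4.7, 3.5, 25.6]
grip_width: 0.0005
```

Bottomed out: 26 N with no further travel. I'll let the key go, withdraw and do the final check.

Emit:
{"op": "jog_arm", "data": {"rows": [[1, 0, 0, -0.006, 0, 0, 0], [1, 0, 0, -0.015, 0, 0, 0], [1, 0, 0, -0.03, 0, 0, 0], [1, 0, 0, -0.04, 0, 0, 0], [1, 0, 0, -0.04, 0, 0, 0], [1, 0, 0, -0.04, 0, 0, 0], [1, 0, 0, -0.03, 0, 0, 0], [1, 0, 0, 0, 0, 0, 0], [1, 0, 0, 0, 0, 0, 0]]}}

```text
time_s: 23.12
tool_pos: [0.4922, -0.2416, 0.4149]
tool_rot: [179.9, -0.0, 83.0]
force: [-0.5, 0.2, -0.5]
grip_width: 0.0002
```

```bash
python3 ang.py; python3 - <<'E'
from look import *
h=np.array([.605,-.2555,.048]); ux=np.array([np.cos(np.radians(6.6)),-np.sin(np.radians(6.6)),0])
gr=(H>40)&(H<85)&(S>100)&(d>0)&(g[...,2]>.025)&(g[...,2]<.05)&(abs((g-h)@ux+.114)<.05); q=g[gr]; print("key z",q[:,2].mean())
for n in ("scene","top"):
    p=cams.camera_params(n); D=np.load(n+".npz"); im,d=D["im"],D["d"]; G=deproj(p,*np.mgrid[0:420,0:560],d); hs=cv2.cvtColor(im,cv2.COLOR_RGB2HSV)
    m=(hs[...,0]>5)&(hs[...,0]<20)&(hs[...,1]>200)&(hs[...,2]>110)&(abs(G[...,0]-.65)<.06)&(abs(G[...,1]+.262)<.03)&(G[...,2]>.15)
    q=G[m]-h
    if len(q): print(n,"tab",len(q),q.mean(0).round(4),"angle of mean",np.degrees(np.arctan2(q[:,2].mean(),-(q@ux).mean())))
    m=(hs[...,1]<190)&(abs(G[...,2]-.112)<.007)&(abs(G[...,0]-.65)<.09)&(abs(G[...,1]-.193)<.085); q=G[m]; print("rim",q.min(0).round(4),q.max(0).round(4))
    save("end_%s.png"%n,im,1.4)
a,b=np.load("scene.npz")["im"],np.load("top.npz")["im"]
save("end.png",np.hstack([cv2.resize(a[90:360,120:460],(440,350)),cv2.resize(b[100:300,100:460],(360,350))]))
E
```

```text
23.1167 [ 0.4922 -0.2416  0.4149] [-0.5  0.2 -0.5] 0.00015112160129447872
grasp-based theta 60.51707644708917 0.23309786965277554
scene 96 79 plane theta 108.36336584123805 [ 0.3319 -0.0013  0.0071] 0.0020076185212239504
top 333 302 plane theta 111.68478686423924 [ 0.3976 -0.0052 -0.0066] 0.002478873002582348
23.2167 [ 0.4917 -0.241   0.4121] [-1.7983e+02 -5.0000e-02  8.3000e+01]
key z 0.03994197843021033
scene tab 31 [ 0.0607 -0.0112  0.1673] angle of mean 110.22551632821276
rim [0.5816 0.1148 0.105 ] [0.7291 0.2774 0.1189]
top tab 60 [ 0.0562 -0.0044  0.1582] angle of mean 109.60294510361724
rim [0.5834 0.1196 0.1051] [0.7193 0.2695 0.119 ]
```

View pics/end.png

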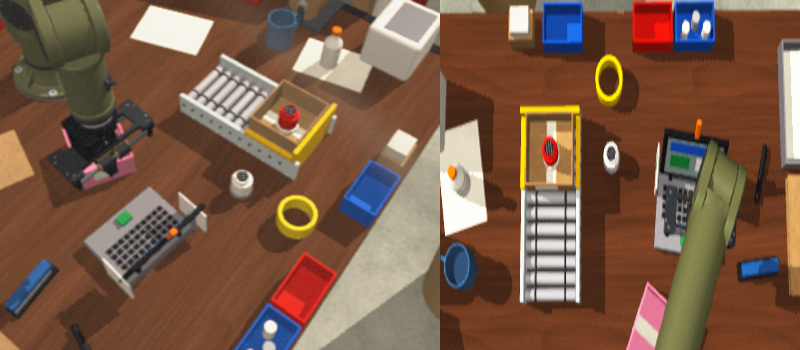

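The end views show the carton home against the stop at (290,120) with the sounder upright in it. The screen is at about 110°, the key is back up at z = 0.040, and nothing else has moved. I'll hand the job in.

```bash
python3 -c "
from cell import env; print(env.sign_off())"
```

```text
the job is handed in; nothing more can be done
None
```

The job is done and handed in at about 23 s of the 64 s allowed. The sign-off gave no verdict.

- **Sounder:** the red one stands upright in the middle of the carton. I lowered it until the wrist felt the carton floor (about 6 N), then let go.
- **Carton:** I pushed it along the rollers without lifting it. It stalled against the yellow stop at 10 N, where I expected it to. After the arm backed away, the top camera put its rim at x from about 0.583 to 0.719 m, touching the stop.
- **Screen:** it stands at about 110°. The tab position gave 109.6° and 110.2°. The coarser panel fits disagreed a little: 108.4° from the scene camera and 111.7° from the top camera. I did not measure the green lines themselves.
- **Green key:** I pressed it until it stopped moving, at 26 N, then released it. It is back up at 40 mm.

In the last pictures everything else looked where it was, and the gripper was clear of everything.

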